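# Swing out the drip-stand hook and hang the specimen basket

## Robot

A 7-joint arm with a two-finger parallel gripper is mounted at the origin on a cart in front of the work surface, level with it; the furniture and walls round the work are solid. World frame = base frame: x ahead of the robot, y to its left, z up, the work surface at z = 0. Lengths are in m, angles in rad, forces in N, time in s.
With the tool pointing down it reaches from about 0.4 to 0.85 m from the base axis. Payload 10.4 kg.
Tool frame: the origin (TCP) lies at the very end of the fingers, on their centre line; the grasp point (between the pads) lies 19 mm behind it; z points along the fingers, y is the line along which they close (so a half turn about z gives the same grasp; the last joint's range is limited). The gripper opens to 87 mm and grips with 3 to 60 N. Pads are 19 mm wide; open, the fingers measure 117 mm over their backs; the gripper's body (75 mm by 190 mm) begins 51 mm behind the grasp point.
Start: joints at [1.326, 0.332, -0.065, 1.46, 0.022, 1.35, -0.088], TCP at [0.138, -0.61, 0.223] pointing down, gripper open.
Joint ranges: [-2.6, 2.6], [-0.5, 2.12], [-1.47, 1.34], [0.16, 2.42], [-1.27, 4.41], [0.06, 2.06], [-2.6, 2.6]. Speed limits (rad/s): [2.22, 2.22, 2.79, 2.79, 3.14, 3.14, 3.14].

## Interface

Orientations are given as a unit quaternion [x, y, z, w].
In Python, from bench import * gives the robot as it stands.
- The arm moves only by the tool step_arm, never from a script. Its arguments are lists of equal length, an entry for each row: "delta_pos": the shift along the world's x, y, z in units of 25 mm (1.0 is 25 mm), a list of three; "turn": the turn about the world's z in units of 0.12 rad (1.0 is 0.12 rad). In form: {"delta_pos": [[tx, ty, tz], ...], "turn": [turn, ...]}. A call has 1 to 12 rows; each row shifts and turns the commanded pose from where the row before left it; what a row does not reach is not made up. A row lasts 1/10 s, in which the tool goes at most 50 mm and 8.59 degrees, less where a joint would pass 70% of its speed; a pose out of reach is approached as far as the arm can. A call with a number of a shift or a turn outside -1 to 1 is refused whole. A call with a gripper value outside its range is refused whole. "grip" is the closure, from 0 (fully open) to 1 (shut), set as the call begins (left out, the last holds). The fingers move at their own pace and stop on an object; "newtons" is the grip in N (left out, the last holds). Time passes only in rows, so rows that do not move let the fingers close. It gives the time, the measured TCP pose, the force, the opening and the grip force at its end, in the units of the state.
- read_state(): the state, without advancing time (a new reading comes with each control period).
- camera(name): name is "side" or "top" or "wrist"; returns a dict with "image" (400x640x3 uint8, red, green, blue), "z_map" (400x640 float32, m along the optical axis (not along the pixel's ray), 0 where there is no reading), "mtx" (3x3 intrinsics, pixels), "view" (4x4, takes a point from world to camera coordinates). Camera axes: x right, y up, looking along -z (the intrinsics and any distortion apply to the point x, -y, -z); pixel columns grow to the right and rows downward; lengths in m; the calibration is good to about 2 mm. A picture is of the moment at which its call begins.
- close_job(): hands the job in; it is judged then, once.
The state is a dict: "time": time; "joint_positions": joint angles; "joint_vel": joint speeds; "joint_torque": joint torques, N m; "ee_pos": TCP position; "eef_rot": TCP orientation; "ft_force": force on the tool from outside, world axes, zero at the start; "torque": the same for the moment, N m; "width": finger opening in m; "grip_force": force on a finger pad.
Only numpy, scipy, OpenCV 4.12 (cv2) and the standard library are available. Lean on these libraries where they do the work, as an engineer would, in place of code of your own. Each camera call takes 0.05 s, during which the arm holds its last target. There are 200 camera calls.

## Task

The rinsed specimen basket has to drip off. Swing the folded hook on the drip stand fully out from its panel until it stops, then hang the basket on it by its wire bail, upright over the foil tray and still, and let go. Keep the basket upright all the way and leave the petri dish, the steel weight, the vial and the tweezers where they are.

Things in the scene. Friction and masses are not known exactly. Their poses are not given: they have to be found in the camera images.
- stand: Fixed drip stand: dark foot 190 x 170 x 8 mm with a grey upright panel near its rear (170 wide along y, 12 thick, top edge 160 mm above the worktop, front face at x = +60 mm) and a foil tray fixed before it (121 x 161, rim 44 mm up, centre at x = -24). Origin: centre of the foot's underside. x to the rear (towards the panel), y along the panel (left seen from the front), z up. Does not move.
- hook (a joint): Swing-out hook, a bent steel rod turning about a vertical axis on the panel's front. 0 = folded flat along the panel (arm along the stand's +y), 1.57 = fully out at its stop (arm along the stand's -x). It grows as it swings out, counterclockwise from above. Friction (about 0.06 N m) holds it where it is left; no spring or latch.
- hook_pivot (a point): Point on the hook's vertical turning axis at the height of the arm's centre line: 165 mm above the worktop, 16 mm in front of the panel's face, 35 mm to the right (-y) of the stand's middle. Axes as the stand's. Around the work: two tall fixed microscopes stand to its left (world y above -0.12 m) and one to its right (y below -0.42 m, x from 0.35 to 0.65 m); carry things between them or well above.
- hook_tip (a point): Top of the hook's upturned end, 90 mm from the turning axis: a round upright 10 mm rod with ball end, reaching 34 mm above the arm's centre line (199 mm above the worktop). It stands clear above the panel's top edge even when folded and can be pinched from above; it may turn in the fingers. Axes turn with the hook: y outward along the arm, z up.
- hook_seat (a point): Point on top of the hook's level arm (round rod, 8 mm diameter), 48 mm outward from the turning axis, where the bail should hang. The basket may hang anywhere on the level arm from about 20 to 82 mm from the axis. Axes turn with the hook: y outward along the arm, z up.
- basket: Loose round steel wire basket, 58 mm outside, 42 mm high, a dark mount fixed in it, 0.10 to 0.25 kg. A closed bail (6 mm wire) in its y-z plane rises to an apex 115 mm high; the window under it is 67 mm high above the rim, about 40 mm wide; a hook passes through it along the basket's x, either way. A black square grip sits on the apex. Origin: centre of the underside; y along the bail, z up.
- basket_bail (a point): Underside of the bail's apex, where the hook should bear: 109 mm above the basket's underside, on its axis. Axes as the basket's.
- basket_grip (a point): Point to hold in the basket's black grip, a 16 x 16 mm square block (sides along the basket's x and y) from 114 to 150 mm above the basket's underside; this point is at 138 mm, on the axis. Axes as the basket's.
- petri_dish: Bystander: glass petri dish with lid, 67 mm diameter, 17 mm high. Origin: centre of the underside.
- steel_weight: Bystander: turned steel weight, 42 mm diameter, 24 mm high. Origin: centre of the underside.
- vial: Bystander: glass vial with black cap, 23 mm diameter, 53 mm high. Origin: centre of the underside.
- tweezers: Bystander: steel tweezers lying flat, 128 mm long (along y), 9 mm high. Origin: centre of the underside.
Things that resemble listed ones, but are neither listed nor needed, are in the scene too. Of the things that look like the basket, the smaller one is meant.

How it is judged:
On the way, in this order (a step that is already met when the one before it is completed fails the run):
1. The hook is swung out to its stop (within about 10 degrees) (value of joint hook above 1.4 rad), for 0.2 s.
2. The basket's bail bears on the level arm of the swung-out hook (value of joint hook above 1.4 rad and y of basket_bail in the frame of hook_seat between -0.032 and 0.038 m and x of basket_bail in the frame of hook_seat between -0.016 and 0.016 m and z of basket_bail in the frame of hook_seat between -0.006 and 0.008 m and angle between basket's own z axis and vertical below 0.2 rad), for 0.2 s.
At the end, for the whole second after the job is handed in: Hook out to its stop (over 1.40 rad). Basket hanging: underside of the bail apex within -6 to +8 mm of hook_seat in height, 16 mm to either side, 16 to 86 mm from the turning axis; tilt under 0.2 rad; still (under 0.03 m/s and 0.4 rad/s) (all of step 2 and linear speed of basket below 0.03 m/s and angular speed of basket below 0.4 rad/s); the robot touches nothing.
It fails at once if The petri dish is moved by more than 20 mm (distance of petri_dish from where it was at the start of the episode above 0.02 m).
It fails at once if The steel weight is moved by more than 20 mm (distance of steel_weight from where it was at the start of the episode above 0.02 m).
It fails at once if The vial is moved by more than 20 mm (distance of vial from where it was at the start of the episode above 0.02 m).
It fails at once if The tweezers are moved by more than 20 mm (distance of tweezers from where it was at the start of the episode above 0.02 m).
It fails at once if The basket is tipped by more than 0.6 rad (angle between basket's own z axis and vertical above 0.6 rad).
It also fails if it takes over 61 s, if anything falls off the work surface, if the arm or the gripper's body presses on something with over 40 N, if the wrist force passes 120 N, or if a joint passes its speed limit or range.

## Working session

There is one attempt and no reset: what is moved stays moved. The work goes in short steps, Python scripts to look and compute and a tool call to move; the robot and the scene stay as the last step left them, time stands still between calls to the robot, and variables do not carry over. Pictures are saved under pics/ and viewed, at most 10 in all, crops included, and the job is handed in when it is done.

Besides the shell and the picture viewer there is one more tool, called after "Request:" by a JSON object that holds its "name" and its "arguments", one argument or row to a line. step_arm: Moves the arm, as the interface text tells. Shifts and turns lie within -1 to 1; 1 stands for 25 mm of shift or 0.12 rad of turn. Its arguments: {"type":"object","properties":{"delta_pos":{"type":"array"},"turn":{"type":"array"},"grip":{"type":"number"},"newtons":{"type":"number"}},"required":["delta_pos","turn"]}

```bash
mkdir -p pics; ls
cat > h.py <<'E'
from bench import *
import numpy as np, cv2
def save(c,name,crop=None,k=1):
    im=c["image"][:,:,::-1]
    if crop: u0,v0,u1,v1=crop; im=im[v0:v1,u0:u1]
    cv2.imwrite("pics/"+name,cv2.resize(im,None,fx=k,fy=k,interpolation=cv2.INTER_CUBIC))
def cloud(c):
    z=c["z_map"].astype(float); v,u=np.indices(z.shape); K=c["mtx"]
    P=np.stack([(u-K[0,2])/K[0,0]*z,-(v-K[1,2])/K[1,1]*z,-z],-1)
    T=np.linalg.inv(c["view"]); W=P@T[:3,:3].T+T[:3,3]; W[z==0]=np.nan
    return W
E
python3 - <<'E'
from h import *
s=read_state(); print(s["time"],s["ee_pos"],s["eef_rot"],s["width"])
for n in("top","side"):
    c=camera(n); save(c,n+"0.png"); np.savez(n+"0.npz",**c)
    print(n,c["mtx"].round(1).tolist(),np.linalg.inv(c["view"])[:3].round(3).tolist())
E
```

```text
pics
0.0 [ 0.13737715 -0.60930252  0.22173021] [ 9.93857895e-01  1.10661399e-01 -1.24992758e-04 -7.24236560e-04] 0.08681182280134553
top [[431.0, 0.0, 323.0], [0.0, 431.0, 202.3], [0.0, 0.0, 1.0]] [[0.01, 0.991, -0.136, 0.38], [-1.0, 0.011, 0.003, -0.231], [0.005, 0.136, 0.991, 0.975]]
side [[428.6, 0.0, 319.6], [0.0, 428.6, 204.0], [0.0, 0.0, 1.0]] [[1.0, 0.001, 0.008, 0.491], [0.006, 0.663, -0.748, -0.943], [-0.006, 0.748, 0.663, 0.742]]
```

View pics/top0.png

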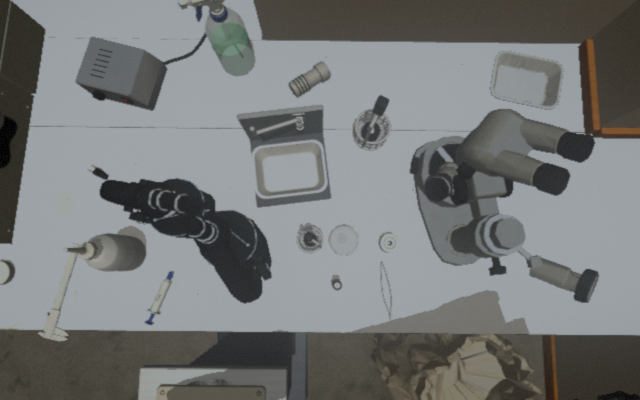

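View pics/side0.png

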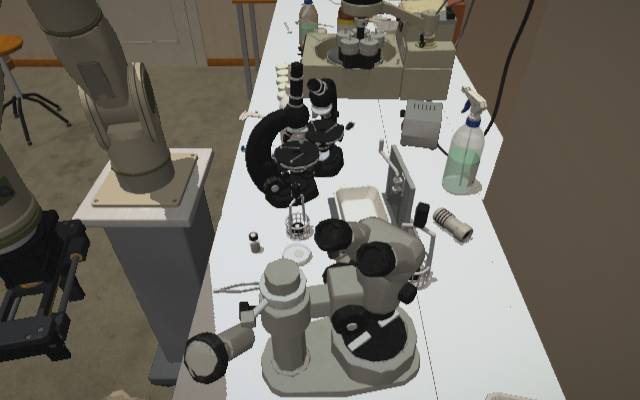

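The top view shows the stand at about (290,160). Two baskets could be the one meant: A at (311,237), which is smaller, and B at (371,130), which is larger with a thick black grip. A fits "the smaller one". I'll confirm that in an enlarged crop. In the side view, A stands at (298,218) and B is behind the microscope at (425,255).

Run:
```python
from h import *
c=dict(np.load("top0.npz")); save(c,"crop1.png",(230,95,410,295),3)
W=cloud(c)
def near(name,u,v,r=22,lo=.005):
    w=W[v-r:v+r,u-r:u+r].reshape(-1,3); w=w[(w[:,2]>lo)]
    print(name,len(w),"min",w.min(0).round(3),"max",w.max(0).round(3),"top pt",w[w[:,2].argmax()].round(3))
near("A",309,237,18); near("B",371,128,24); near("dish",344,240,15);near("weight",388,242,12);near("vial",336,282,10);near("tw",386,290,30)
w=W[95:215,235:335].reshape(-1,3)
for a,b in((.15,.17),(.17,.215),(.035,.05)):
    q=w[(w[:,2]>a)&(w[:,2]<b)]
    if len(q)>4: r=cv2.minAreaRect((q[:,:2]*1000).astype(np.float32)); print(a,b,len(q),r,q.mean(0).round(3))
# microscope left/right footprint above table
for n,sl in(("blk",(slice(170,305),slice(95,272))),("micR",(slice(100,270),slice(408,600)))):
    q=W[sl].reshape(-1,3); q=q[q[:,2]>.02]; print(n,q.min(0).round(3),q.max(0).round(3))
```

```text
A 361 min [ 0.396 -0.233  0.005] max [ 0.456 -0.176  0.153] top pt [ 0.434 -0.204  0.153]
B 999 min [ 0.636 -0.395  0.005] max [ 0.732 -0.297  0.21 ] top pt [ 0.67  -0.343  0.21 ]
dish 709 min [ 0.397 -0.313  0.005] max [ 0.46  -0.248  0.023] top pt [ 0.454 -0.29   0.023]
weight 299 min [ 0.402 -0.4    0.006] max [ 0.442 -0.356  0.028] top pt [ 0.439 -0.391  0.028]
vial 103 min [ 0.323 -0.274  0.006] max [ 0.343 -0.251  0.058] top pt [ 0.323 -0.261  0.058]
tw 125 min [ 0.257 -0.438  0.005] max [ 0.38  -0.309  0.012] top pt [ 0.264 -0.38   0.012]
0.15 0.17 810 ((653.3131103515625, -148.74618530273438), (50.228248596191406, 168.5808868408203), 8.665931701660156) [ 0.663 -0.147  0.161]
0.17 0.215 76 ((638.3790893554688, -135.68382263183594), (10.111209869384766, 88.56824493408203), 20.695417404174805) [ 0.629 -0.116  0.182]
0.035 0.05 1160 ((594.6484375, -157.20257568359375), (146.67559814453125, 168.2134246826172), 8.273344993591309) [ 0.595 -0.155  0.042]
blk [ 0.285 -0.127  0.02 ] [0.583 0.208 0.357]
micR [ 0.369 -0.864  0.02 ] [ 0.756 -0.414  0.386]
```

View pics/crop1.png

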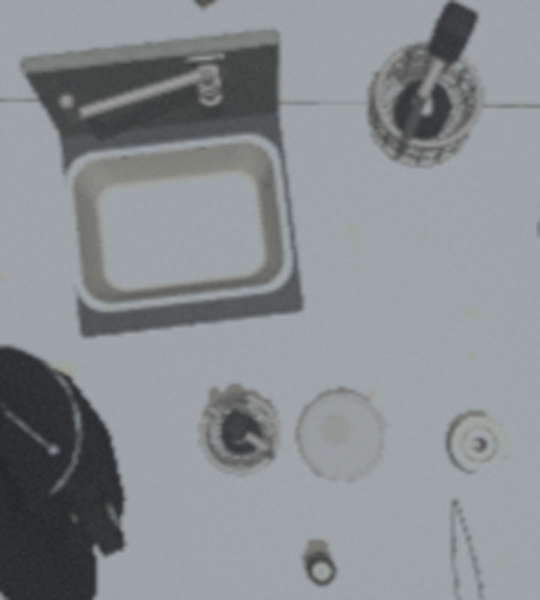

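Crop: A at (240,430) is 58 mm across with its top at 0.153 m, which matches the listed basket. B at (420,100) is about 90 mm across and 0.21 m high, so it is the decoy. The hook tip is at crop (67,100) and the pivot at (210,75). The hook isn't quite flat against the panel.

Run:
```python
from h import *
c=dict(np.load("top0.npz")); W=cloud(c)
w=W[95:215,235:335].reshape(-1,3)
# panel top edge: rearmost z~.16 pts
q=w[(abs(w[:,2]-.160)<.006)]; 
for _ in range(4):
    l=np.polyfit(q[:,1],q[:,0],1); r=q[:,0]-np.polyval(l,q[:,1]); q=q[(r>-.008)]
yaw=-np.arctan(l[0]); print("panel line",l,"yaw",yaw,len(q),"y ends",q[:,1].min(),q[:,1].max(),q.mean(0))
r=cv2.minAreaRect((q[:,:2]*1000).astype(np.float32)); print("panel rect",r)
im=c["image"].astype(int); 
# tray rim
t=w[(abs(w[:,2]-.044)<.003)]; rt=cv2.minAreaRect((t[:,:2]*1000).astype(np.float32)); print("rim rect",rt)
f=w[(abs(w[:,2]-.008)<.006)&(w[:,2]>.004)]; print("foot",cv2.minAreaRect((f[:,:2]*1000).astype(np.float32)))
t=w[(w[:,2]>.19)]; print("tip",len(t),t.mean(0),t[:,2].max())
for n in("top","side"):
    W=cloud(dict(np.load(n+"0.npz"))); P=W.reshape(-1,3)
    g=P[(abs(P[:,0]-.43)<.05)&(abs(P[:,1]+.205)<.045)]
    for a,b in((.04,.07),(.07,.112),(.118,.149),(.146,.16)):
        k=g[(g[:,2]>a)&(g[:,2]<b)]
        if len(k)>3: print(n,a,b,len(k),k.mean(0).round(4),k.min(0).round(3),k.max(0).round(3),cv2.minAreaRect((k[:,:2]*1000).astype(np.float32)))
W=cloud(c);P=W.reshape(-1,3)
for x in np.arange(.28,.76,.04):
    k=P[(P[:,2]>.1)&(abs(P[:,0]-x)<.02)]; a=k[(k[:,1]>-.16)&(k[:,1]<.2)&(k[:,0]<.6)]; b=k[k[:,1]<-.39]
    print(round(x,2),"left min y",a[:,1].min().round(3) if len(a) else None,a[:,2].max().round(2) if len(a) else None,"right max y",b[:,1].max().round(3) if len(b) else None)
```

```text
panel line [-0.13087103  0.6505938 ] yaw 0.13013146411690713 566 y ends -0.22962604707093298 -0.06284361586154702 [ 0.66971815 -0.14613129  0.15947988]
panel rect ((669.7813110351562, -146.24267578125), (15.616995811462402, 168.5188446044922), 7.190842151641846)
rim rect ((594.5386352539062, -157.4024658203125), (146.53262329101562, 168.21429443359375), 8.4158296585083)
foot ((627.3800048828125, -142.95477294921875), (281.9017028808594, 226.1342315673828), 1.937827706336975)
tip 27 [ 0.62362893 -0.09885332  0.19684361] 0.20106159214893493
top 0.04 0.07 124 [ 0.4266 -0.2057  0.0428] [ 0.4   -0.233  0.04 ] [ 0.456 -0.176  0.057] ((427.4158630371094, -204.96237182617188), (56.64708709716797, 54.838436126708984), 45.75080490112305)
top 0.07 0.112 46 [ 0.4256 -0.2075  0.1052] [ 0.411 -0.226  0.075] [ 0.442 -0.184  0.112] ((426.77630615234375, -205.86424255371094), (50.745147705078125, 5.766667366027832), 54.93416976928711)
top 0.118 0.149 24 [ 0.4252 -0.2066  0.1408] [ 0.418 -0.215  0.118] [ 0.436 -0.196  0.149] ((427.5330505371094, -204.78692626953125), (15.971707344055176, 15.6355400085
[... 850 characters left out ...]
7] [ 0.421 -0.219  0.146] [ 0.438 -0.2    0.151] ((428.9920349121094, -207.99159240722656), (16.954450607299805, 15.547097206115723), 61.68221664428711)
0.28 left min y None None right max y None
0.32 left min y -0.113 0.23 right max y -0.635
0.36 left min y -0.111 0.25 right max y -0.537
0.4 left min y -0.102 0.36 right max y -0.504
0.44 left min y -0.101 0.36 right max y -0.501
0.48 left min y -0.087 0.31 right max y -0.422
0.52 left min y 0.008 0.26 right max y -0.414
0.56 left min y 0.043 0.13 right max y -0.437
0.6 left min y None None right max y -0.468
0.64 left min y None None right max y -0.501
0.68 left min y None None right max y -0.854
0.72 left min y None None right max y -0.855
```

Run:
```python
from h import *
P=np.vstack([cloud(dict(np.load(n+"0.npz"))).reshape(-1,3) for n in("top","side")])
P=P[(P[:,2]>.17)&(P[:,2]<.4)&(abs(P[:,0]-.43)<.2)&(P[:,1]>-.17)&(P[:,1]<.1)]
def clear(c,deg):
    a=np.radians(deg); d=P[:,:2]-c; l=abs(d@[np.cos(a),np.sin(a)])-.095; s=abs(d@[-np.sin(a),np.cos(a)])-.0375
    g=np.where((l>0)&(s>0),np.hypot(l,s),np.maximum(l,s)); i=g.argmin(); return round(g[i]*1e3,1),P[i].round(3)
for d in(20,30,40,48,55,62,145): print(d,clear(np.array([.428,-.206]),d))
T=np.array([.622,-.100])
for d in(90,98,110,150,180,188): print("tip",d,clear(T,d))
y=.14
for y in(.13,.147):
  R=np.array([[np.cos(y),-np.sin(y)],[np.sin(y),np.cos(y)]])
  O=np.array([.6698,-.1462])-R@[.066,0]; O2=np.array([.669,-.1462])-R@[.066,0]
  p=O+R@[.044,-.035]; print("yaw",y,"O",O,"pivot",p,"seat",O+R@[-.004,-.035],"tipout",O+R@[-.046,-.035],"tipfold",O+R@[.044,.055],"dist tip",np.hypot(*(np.array([.6236,-.0989])-p)), "rimcentre",O+R@[-.024,0])
```

```text
20 (np.float64(81.5), array([ 0.331, -0.115,  0.179]))
30 (np.float64(71.5), array([ 0.44 , -0.073,  0.228]))
40 (np.float64(56.3), array([ 0.447, -0.068,  0.228]))
48 (np.float64(44.0), array([ 0.44 , -0.073,  0.228]))
55 (np.float64(35.1), array([ 0.436, -0.076,  0.221]))
62 (np.float64(29.2), array([ 0.436, -0.076,  0.221]))
145 (np.float64(24.1), array([ 0.362, -0.099,  0.201]))
tip 90 (np.float64(-37.5), array([ 0.622, -0.101,  0.18 ]))
tip 98 (np.float64(-37.5), array([ 0.622, -0.103,  0.173]))
tip 110 (np.float64(-37.5), array([ 0.62 , -0.096,  0.195]))
tip 150 (np.float64(-37.5), array([ 0.62 , -0.099,  0.182]))
tip 180 (np.float64(-37.5), array([ 0.621, -0.1  ,  0.175]))
tip 188 (np.float64(-37.5), array([ 0.623, -0.1  ,  0.199]))
yaw 0.13 O [ 0.60435692 -0.15475585] pivot [ 0.65252283 -0.18375662] seat [ 0.60492786 -0.18997906] tipout [ 0.56328226 -0.19542369] tipfold [ 0.64085576 -0.09451605] dist tip 0.08965029730791993 rimcentre [ 0.58055943 -0.15786707]
yaw 0.147 O [ 0.60451181 -0.1558671 ] pivot [ 0.65316376 -0.18404489] seat [ 0.60568144 -0.1910755 ] tipout [ 0.56413442 -0.19722729] tipfold [ 0.63998136 -0.09501554] dist tip 0.09013139298861289 rimcentre [ 0.58077066 -0.1593824 ]
```

Request:
{"name": "step_arm", "arguments": {
  "delta_pos": [
    [0,0,1],
    [0,0,1],
    [0,0,1],
    [0,0,1],
    [0,0,1],
    [0,0,1],
    [0,0,1],
    [0,0,1],
    [0.5,0.5,0],
    [1,1,0],
    [1,1,0],
    [1,1,0]
  ],
  "turn": [0,0,0,0,0,0,0,0,0,0,0,0],
  "grip": 0
}}

```text
time: 1.3
ee_pos: [0.2261, -0.5206, 0.4216]
eef_rot: [0.994, 0.111, -0.0, -0.001]
ft_force: [-0.2, 0.4, 0.4]
width: 0.0872
grip_force: 0.0
```

Request:
{"name": "step_arm", "arguments": {
  "delta_pos": [
    [1,1,0],
    [1,1,0],
    [1,1,0],
    [1,1,0],
    [1,1,0],
    [1,1,0],
    [1,1,0],
    [1,1,0],
    [1,1,0],
    [1,1,0],
    [1,1,0],
    [1,1,0]
  ],
  "turn": [0,0,0,0,0,0,0,0,0,0,0,0]
}}

```text
time: 2.5
ee_pos: [0.5257, -0.2205, 0.4218]
eef_rot: [0.994, 0.111, -0.0, -0.0]
ft_force: [0.7, -0.9, 0.4]
width: 0.0871
grip_force: 0.0
```

Request:
{"name": "step_arm", "arguments": {
  "delta_pos": [
    [1,1,0],
    [1,1,0],
    [1,1,0],
    [0.9,1,0],
    [0,0.85,0],
    [0,0,-1],
    [0,0,-1],
    [0,0,-1],
    [0,0,-1],
    [0,0,0],
    [0,0,0]
  ],
  "turn": [0,0,0,0,0,0,0,0,0,0,0]
}}

```text
time: 3.6
ee_pos: [0.6222, -0.1007, 0.3227]
eef_rot: [0.994, 0.111, -0.0, -0.0]
ft_force: [0.2, -0.0, 0.9]
width: 0.0872
grip_force: 0.0
```

Run:
```python
from h import *
c=camera("wrist"); save(c,"w1.png"); W=cloud(c).reshape(-1,3); s=read_state(); print(s["ee_pos"])
print("cam",np.linalg.inv(c["view"])[:3].round(3).tolist())
q=W[(W[:,2]>.185)&(W[:,2]<.21)&(np.hypot(W[:,0]-.6236,W[:,1]+.099)<.03)]
if len(q): print(len(q),q.mean(0),q.min(0),q.max(0))
c=camera("top"); W=cloud(c).reshape(-1,3)
```

```text
[ 0.62270618 -0.10066443  0.32372248]
cam [[0.221, 0.941, 0.255, 0.692], [-0.975, 0.213, 0.058, -0.085], [0.0, -0.262, 0.965, 0.486]]
98 [ 0.62668894 -0.09971912  0.1965466 ] [ 0.62134836 -0.10466853  0.18517037] [ 0.63049785 -0.09511959  0.20123883]
```

View pics/w1.png

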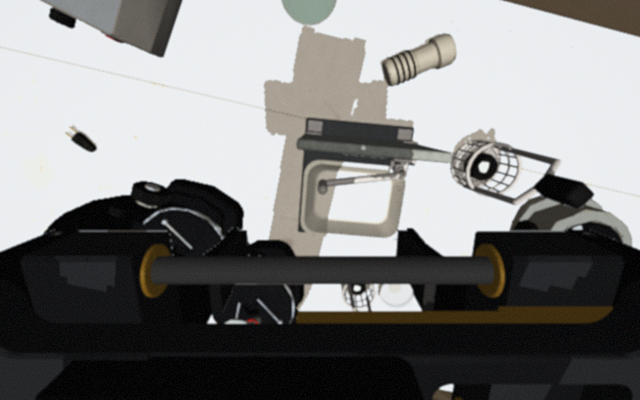

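The wrist view shows the hook tip at (322,186), just below the gripper, and the pivot at (403,172). The top and wrist views agree to within 3 mm. Next I'll descend and pinch the tip.

Request:
{"name": "step_arm", "arguments": {
  "delta_pos": [
    [0.08,0.05,-1],
    [0,0,-1],
    [0,0,-1],
    [0,0,-1],
    [0,0,-1],
    [0,0,-0.4],
    [0,0,-0.4],
    [0,0,0]
  ],
  "turn": [0,0,0,0,0,0,0,0]
}}

```text
time: 4.5
ee_pos: [0.6246, -0.0997, 0.1775]
eef_rot: [0.994, 0.111, -0.0, -0.0]
ft_force: [1.1, 0.8, -0.1]
width: 0.0872
grip_force: 0.0
```

Request:
{"name": "step_arm", "arguments": {
  "delta_pos": [
    [0,0,0],
    [0,0,0],
    [0,0,0],
    [0,0,0],
    [0,0,0],
    [0,0,0],
    [0,0,0],
    [0,0,0],
    [0,0,0],
    [0,0,0]
  ],
  "turn": [0,0,0,0,0,0,0,0,0,0],
  "grip": 1,
  "newtons": 8
}}

```text
time: 5.5
ee_pos: [0.6245, -0.0997, 0.1775]
eef_rot: [0.994, 0.111, -0.0, 0.0]
ft_force: [-0.2, -0.4, 0.5]
width: 0.0148
grip_force: 0.0
```

Request:
{"name": "step_arm", "arguments": {
  "delta_pos": [
    [0,0,0],
    [0,0,0],
    [0,0,0],
    [0,0,0]
  ],
  "turn": [0,0,0,0]
}}

```text
time: 5.9
ee_pos: [0.6246, -0.1003, 0.1776]
eef_rot: [0.994, 0.11, 0.0, 0.0]
ft_force: [0.9, -4.3, -0.4]
width: 0.0095
grip_force: 8.0
```

Request:
{"name": "step_arm", "arguments": {
  "delta_pos": [
    [-0.29,-0.13,0],
    [-0.29,-0.13,0],
    [-0.26,-0.17,0],
    [-0.26,-0.17,0],
    [-0.23,-0.22,0],
    [-0.23,-0.22,0],
    [-0.19,-0.25,0],
    [-0.19,-0.25,0]
  ],
  "turn": [0,0,0,0,0,0,0,0]
}}

```text
time: 6.7
ee_pos: [0.5767, -0.1389, 0.1779]
eef_rot: [0.994, 0.111, 0.001, 0.0]
ft_force: [10.6, -4.1, -4.4]
width: 0.0096
grip_force: 8.0
```

Request:
{"name": "step_arm", "arguments": {
  "delta_pos": [
    [-0.08,-0.31,0],
    [-0.14,-0.28,0],
    [-0.09,-0.3,0],
    [-0.09,-0.3,0],
    [-0.03,-0.31,0],
    [-0.03,-0.31,0],
    [0,0,0]
  ],
  "turn": [0,0,0,0,0,0,0]
}}

```text
time: 7.4
ee_pos: [0.5644, -0.1855, 0.1776]
eef_rot: [0.994, 0.11, 0.0, 0.001]
ft_force: [-2.3, 0.2, 2.9]
width: 0.0095
grip_force: 8.0
```

Request:
{"name": "step_arm", "arguments": {
  "delta_pos": [
    [0.03,-0.3,0],
    [0.03,-0.25,0],
    [0,0,0]
  ],
  "turn": [0,0,0]
}}

```text
time: 7.7
ee_pos: [0.5657, -0.1971, 0.1774]
eef_rot: [0.994, 0.111, -0.0, -0.001]
ft_force: [-5.0, 2.6, 4.9]
width: 0.0096
grip_force: 8.0
```

Request:
{"name": "step_arm", "arguments": {
  "delta_pos": [
    [-0.02,-0.15,0],
    [0,-0.15,0],
    [0,0,0]
  ],
  "turn": [0,0,0]
}}

```text
time: 8.0
ee_pos: [0.5662, -0.1999, 0.1774]
eef_rot: [0.994, 0.113, 0.0, -0.003]
ft_force: [-4.2, 14.8, 4.6]
width: 0.0142
grip_force: 8.0
```

Request:
{"name": "step_arm", "arguments": {
  "delta_pos": [
    [0,0.12,0],
    [0,0,0],
    [0,0,0],
    [0,0,0]
  ],
  "turn": [0,0,0,0]
}}

```text
time: 8.4
ee_pos: [0.5658, -0.1974, 0.1774]
eef_rot: [0.994, 0.113, -0.0, -0.002]
ft_force: [-6.3, 12.3, 4.2]
width: 0.0096
grip_force: 8.0
```

Request:
{"name": "step_arm", "arguments": {
  "delta_pos": [
    [0,0,0],
    [0,0,0],
    [0,0,0],
    [0,0,0],
    [0,0,0],
    [0,0,1],
    [0,0,1],
    [0,0,1],
    [0,0,1],
    [0,0,0]
  ],
  "turn": [0,0,0,0,0,0,0,0,0,0],
  "grip": 0
}}

```text
time: 9.4
ee_pos: [0.567, -0.2021, 0.2814]
eef_rot: [0.994, 0.111, 0.003, 0.001]
ft_force: [-0.6, 0.4, 0.5]
width: 0.0813
grip_force: 0.0
```

Run:
```python
from h import *
c=camera("wrist"); W=cloud(c).reshape(-1,3); print(read_state()["ee_pos"])
q=W[(W[:,2]>.19)&(W[:,2]<.21)&(np.hypot(W[:,0]-.565,W[:,1]+.197)<.04)]; print("tip wrist",len(q),q.mean(0))
q=W[(W[:,2]>.160)&(W[:,2]<.178)&(W[:,0]>.575)&(W[:,0]<.65)&(abs(W[:,1]+.19)<.03)]; print("arm",len(q),q.mean(0)); l=np.polyfit(q[:,0],q[:,1],1); print(l,np.polyval(l,[.565,.605,.653]))
```

```text
[ 0.56626971 -0.20203892  0.27918959]
tip wrist 115 [ 0.566592   -0.19688377  0.19731663]
arm 722 [ 0.61391989 -0.19062069  0.16901865]
[ 0.13165673 -0.27144738] [-0.19706132 -0.19179505 -0.18547553]
```

Request:
{"name": "step_arm", "arguments": {
  "delta_pos": [
    [0,0,0],
    [0,0,0],
    [0,0,0],
    [0,0,0],
    [-0.6,0,0],
    [-1,0,0],
    [-1,0,0],
    [-1,-0.1,0],
    [-1,-0.06,0],
    [-0.95,0,0],
    [0,0,0],
    [0,0,0]
  ],
  "turn": [-0.8,-0.8,-0.8,-0.9,-0.9,-0.9,-0.9,-0.94,0,0,0,0]
}}

```text
time: 10.65
ee_pos: [0.4265, -0.2058, 0.2771]
eef_rot: [0.954, -0.301, -0.0, 0.0]
ft_force: [0.7, 0.4, -0.0]
width: 0.0873
grip_force: 0.0
```

Run:
```python
from h import *
from scipy.spatial.transform import Rotation as R
s=read_state(); y=R.from_quat(s["eef_rot"]).as_matrix()[:,1]; print(s["ee_pos"],"tool y deg",np.degrees(np.arctan2(y[1],y[0]))%180, s["joint_positions"])
for n in ("wrist","top"):
    c=camera(n); W=cloud(c).reshape(-1,3)
    q=W[(W[:,2]>.145)&(W[:,2]<.157)&(np.hypot(W[:,0]-.428,W[:,1]+.206)<.02)]
    if len(q)>5: print(n,len(q),q.mean(0),cv2.minAreaRect((q[:,:2]*1000).astype(np.float32)))
    q=W[(W[:,2]>.06)&(W[:,2]<.112)&(np.hypot(W[:,0]-.428,W[:,1]+.206)<.04)]
    if len(q)>5: print(n,len(q),q.mean(0),cv2.minAreaRect((q[:,:2]*1000).astype(np.float32)))
    if n=="wrist": save(c,"w2.png")
```

```text
[ 0.42654976 -0.20582814  0.27709952] tool y deg 54.95423669388859 [ 0.70702856 -0.01095279 -0.34850184  1.74070242 -0.00348874  1.4113995
 -1.82335983]
wrist 245 [ 0.42908605 -0.20743872  0.1501084 ] ((428.7176208496094, -207.25022888183594), (15.19887924194336, 15.519645690917969), 55.18832015991211)
wrist 185 [ 0.42989181 -0.20671885  0.10090862] ((428.7655334472656, -206.3729248046875), (53.67623519897461, 6.180062294006348), 54.891319274902344)
```

View pics/w2.png

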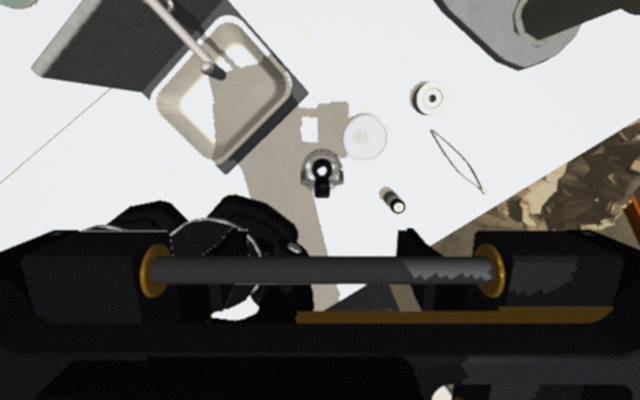

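The wrist view shows the basket grip at (322,180), with its sides at 55°, matching the tool. The extended hook is at (215,68). Next I'll descend and grasp.

Request:
{"name": "step_arm", "arguments": {
  "delta_pos": [
    [0.08,-0.05,-0.9],
    [0,0,-0.9],
    [0,0,-0.9],
    [0,0,-0.9],
    [0,0,-0.9],
    [0,0,-0.9],
    [0,0,-0.5],
    [0,0,-0.4],
    [0,0,0]
  ],
  "turn": [0,0,0,0,0,0,0,0,0]
}}

```text
time: 11.65
ee_pos: [0.4286, -0.2066, 0.1191]
eef_rot: [0.954, -0.301, -0.001, -0.0]
ft_force: [0.2, 0.3, -0.3]
width: 0.0868
grip_force: 0.0
```

Request:
{"name": "step_arm", "arguments": {
  "delta_pos": [
    [0,0,0],
    [0,0,0],
    [0,0,0],
    [0,0,0],
    [0,0,0],
    [0,0,0],
    [0,0,0],
    [0,0,0],
    [0,0,0],
    [0,0,0],
    [0,0,0],
    [0,0,0]
  ],
  "turn": [0,0,0,0,0,0,0,0,0,0,0,0],
  "grip": 1,
  "newtons": 20
}}

```text
time: 12.85
ee_pos: [0.4287, -0.207, 0.1201]
eef_rot: [0.954, -0.301, -0.0, 0.0]
ft_force: [0.8, -0.8, -1.0]
width: 0.016
grip_force: 20.0
```

Request:
{"name": "step_arm", "arguments": {
  "delta_pos": [
    [0,0,0.3],
    [0,0,0.5],
    [0,0,0.6],
    [0,0,0.7],
    [0,0,0.7],
    [0,0,0.6],
    [0,0,0.4],
    [0,0,0.28],
    [0.3,0,0],
    [0.5,0,0],
    [0.5,0,0],
    [0.5,0,0]
  ],
  "turn": [0,0,0,0,0,0,0,0,0,0,0,0]
}}

```text
time: 14.05
ee_pos: [0.4749, -0.2067, 0.2213]
eef_rot: [0.954, -0.301, -0.001, -0.0]
ft_force: [-0.5, 0.1, -1.0]
width: 0.016
grip_force: 20.0
```

Request:
{"name": "step_arm", "arguments": {
  "delta_pos": [
    [0.5,0,0],
    [0.5,0.05,0],
    [0.3,0.05,0],
    [0,0,0],
    [0,0,0],
    [0,0,0],
    [0,0,0],
    [0,0,0],
    [0,0,0],
    [0,0,0],
    [0,0,0],
    [0,0,0]
  ],
  "turn": [0.6,0.6,0.6,0.6,0.6,0.6,0.6,0.6,0.6,0.5,0.3,0]
}}

```text
time: 15.25
ee_pos: [0.5069, -0.2042, 0.2215]
eef_rot: [0.998, 0.067, -0.0, -0.0]
ft_force: [0.2, -0.6, -1.0]
width: 0.0157
grip_force: 20.0
```

Run:
```python
from h import *
from scipy.spatial.transform import Rotation as R
s=read_state(); y=R.from_quat(s["eef_rot"]).as_matrix()[:,1]; print(s["ee_pos"],"tool y deg",np.degrees(np.arctan2(y[1],y[0]))%180)
c=camera("side"); save(c,"s2.png",(240,110,460,270),3.5); W=cloud(c).reshape(-1,3)
for a,b in((.10,.15),(.15,.205)):
    q=W[(W[:,2]>a)&(W[:,2]<b)&(np.hypot(W[:,0]-.506,W[:,1]+.205)<.045)]
    if len(q)>5: print(a,len(q),q.mean(0),q.min(0),q.max(0))
q=W[(W[:,2]>.19)&(W[:,2]<.206)&(np.hypot(W[:,0]-.566,W[:,1]+.197)<.015)]; print("tip",len(q),q.mean(0) if len(q) else 0)
```

```text
[ 0.50691611 -0.20416909  0.22145086] tool y deg 97.6783135660931
0.1 492 [ 0.50622533 -0.21086321  0.12298468] [ 0.47978589 -0.2361566   0.10055014] [ 0.53549453 -0.17623726  0.14954591]
0.15 104 [ 0.50781575 -0.21117694  0.17535844] [ 0.50204687 -0.23361438  0.15059549] [ 0.51272743 -0.17669605  0.204143  ]
tip 20 [ 0.56628129 -0.19919792  0.19487391]
```

View pics/s2.png

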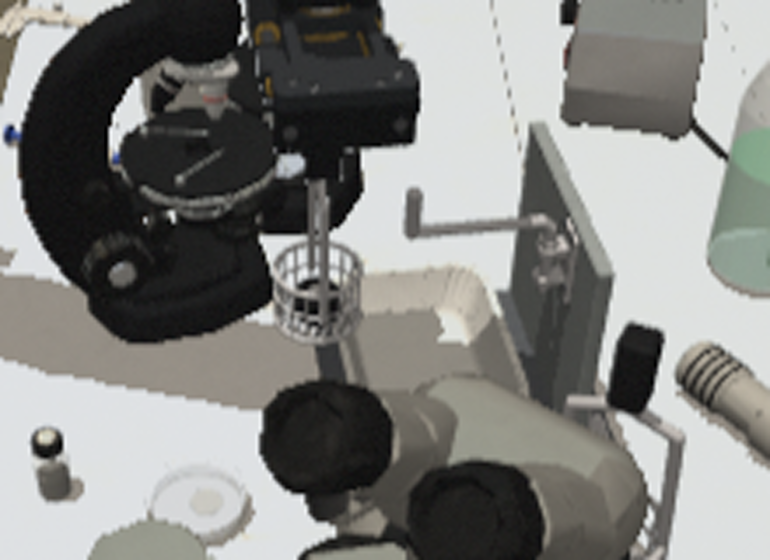

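The crop shows the basket upright at (318,290), with the bail edge-on to the hook and the hook tip at (413,195) to its right. The tip height falls within the bail window. I'll thread it along the arm.

Request:
{"name": "step_arm", "arguments": {
  "delta_pos": [
    [0.2,0.02,0],
    [0.4,0.05,0],
    [0.4,0.05,0],
    [0.4,0.05,0],
    [0.4,0.05,0],
    [0.4,0.05,0],
    [0.4,0.05,0],
    [0,0,0]
  ],
  "turn": [0,0,0,0,0,0,0,0]
}}

```text
time: 16.1
ee_pos: [0.5724, -0.1958, 0.2218]
eef_rot: [0.998, 0.067, 0.0, -0.0]
ft_force: [-0.2, 0.2, -1.5]
width: 0.0158
grip_force: 20.0
```

Request:
{"name": "step_arm", "arguments": {
  "delta_pos": [
    [0.4,0.05,0],
    [0.4,0.05,0],
    [0.4,0.05,0],
    [0.2,0.03,0],
    [0,0,0],
    [0,0,0]
  ],
  "turn": [0,0,0,0,0,0]
}}

```text
time: 16.7
ee_pos: [0.6062, -0.1919, 0.2219]
eef_rot: [0.998, 0.067, -0.0, -0.0]
ft_force: [-0.3, -0.2, -2.1]
width: 0.0157
grip_force: 20.0
```

Run:
```python
from h import *
print(read_state()["ee_pos"])
c=camera("side"); save(c,"s3.png",(300,110,460,250),4)
```

```text
[ 0.60619165 -0.19191755  0.22193912]
```

View pics/s3.png

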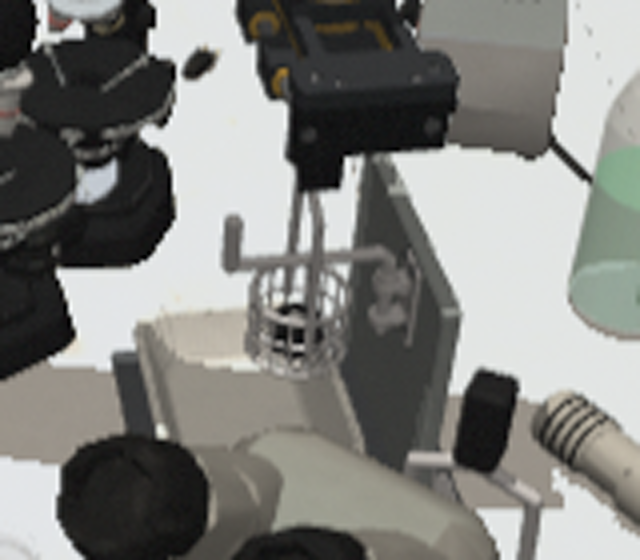

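The crop shows the arm passing through the bail window, with the tip at (232,230) outside and the pivot to the right. I'll lower it gently until the bail bears on the arm.

Request:
{"name": "step_arm", "arguments": {
  "delta_pos": [
    [0,0,-0.25],
    [0,0,-0.3],
    [0,0,-0.3],
    [0,0,-0.3],
    [0,0,-0.25],
    [0,0,-0.15],
    [0,0,0]
  ],
  "turn": [0,0,0,0,0,0,0]
}}

```text
time: 17.45
ee_pos: [0.606, -0.1919, 0.1826]
eef_rot: [0.998, 0.066, -0.0, -0.0]
ft_force: [-0.2, 0.5, -1.2]
width: 0.0159
grip_force: 20.0
```

Request:
{"name": "step_arm", "arguments": {
  "delta_pos": [
    [0,0,-0.08],
    [0,0,-0.06],
    [0,0,0],
    [0,0,0]
  ],
  "turn": [0,0,0,0]
}}

```text
time: 17.85
ee_pos: [0.6065, -0.192, 0.1803]
eef_rot: [0.998, 0.066, 0.0, 0.0]
ft_force: [-0.3, 0.0, 1.0]
width: 0.0158
grip_force: 20.0
```

Request:
{"name": "step_arm", "arguments": {
  "delta_pos": [
    [0,0,-0.04],
    [0,0,0],
    [0,0,0],
    [0,0,0]
  ],
  "turn": [0,0,0,0],
  "newtons": 3
}}

```text
time: 18.25
ee_pos: [0.6065, -0.192, 0.1792]
eef_rot: [0.998, 0.066, 0.0, 0.0]
ft_force: [0.4, 0.1, 4.3]
width: 0.0161
grip_force: 3.0
```

Request:
{"name": "step_arm", "arguments": {
  "delta_pos": [
    [0,0,0],
    [0,0,0],
    [0,0,0],
    [0,0,0],
    [0,0,0],
    [0,0,0],
    [0,0,0],
    [0,0,0],
    [0,0,0],
    [0,0,0]
  ],
  "turn": [0,0,0,0,0,0,0,0,0,0],
  "grip": 0.5
}}

```text
time: 19.25
ee_pos: [0.6063, -0.192, 0.1788]
eef_rot: [0.998, 0.066, 0.0, 0.0]
ft_force: [-0.7, 0.7, -0.4]
width: 0.0435
grip_force: 0.0
```

```bash
cat > chk.py <<'E'
from h import *
for n in("side","top","wrist"):
    c=camera(n); W=cloud(c).reshape(-1,3); d=np.hypot(W[:,0]-.6065,W[:,1]+.192)
    for a,b in((.06,.105),(.11,.16),(.176,.207),(.2,.22)):
        q=W[(W[:,2]>a)&(W[:,2]<b)&(d<.031)]
        if len(q)>5: print(n,a,len(q),q.mean(0).round(4),q.min(0).round(3),q.max(0).round(3))
    if n=="side": save(c,"s%d.png"%int(read_state()["time"]*10),(300,110,460,250),4)
    q=W[(W[:,2]>.19)&(W[:,2]<.206)&(np.hypot(W[:,0]-.566,W[:,1]+.197)<.015)]; print("tip",len(q),q.mean(0) if len(q) else 0)
E
python3 chk.py; ls pics
```

```text
side 0.06 457 [ 0.6057 -0.1957  0.0822] [ 0.578 -0.221  0.06 ] [ 0.635 -0.162  0.105]
side 0.11 78 [ 0.607  -0.1991  0.1322] [ 0.6   -0.221  0.111] [ 0.613 -0.166  0.158]
side 0.176 56 [ 0.6052 -0.2109  0.1871] [ 0.592 -0.223  0.179] [ 0.618 -0.164  0.204]
tip 21 [ 0.56614357 -0.19963193  0.19492998]
top 0.06 7 [ 0.6006 -0.2157  0.0762] [ 0.593 -0.218  0.063] [ 0.608 -0.213  0.1  ]
tip 0 0
wrist 0.06 2227 [ 0.6063 -0.1901  0.0814] [ 0.578 -0.219  0.062] [ 0.635 -0.162  0.105]
wrist 0.11 354 [ 0.6083 -0.1911  0.1372] [ 0.603 -0.219  0.11 ] [ 0.613 -0.163  0.16 ]
wrist 0.176 1488 [ 0.6142 -0.1911  0.1937] [ 0.598 -0.219  0.177] [ 0.621 -0.162  0.207]
wrist 0.2 826 [ 0.6141 -0.1912  0.2071] [ 0.594 -0.22   0.2  ] [ 0.621 -0.162  0.22 ]
tip 15 [ 0.57033059 -0.1961431   0.19089154]
crop1.png
s193.png
s2.png
s3.png
side0.png
top0.png
w1.png
w2.png
```

The basket is hanging upright with its centre near (0.606,-0.191). I'll retract straight up.

Request:
{"name": "step_arm", "arguments": {
  "delta_pos": [
    [0,0,0.3],
    [0,0,0.5],
    [0,0,0.8],
    [0,0,1],
    [0,0,1],
    [0,0,1],
    [0,0,1],
    [0,0,1],
    [0,0,0],
    [0,0,0],
    [0,0,0],
    [0,0,0]
  ],
  "turn": [0,0,0,0,0,0,0,0,0,0,0,0]
}}

```text
time: 20.6
ee_pos: [0.6059, -0.192, 0.343]
eef_rot: [0.998, 0.066, -0.001, -0.0]
ft_force: [0.2, -0.6, -0.2]
width: 0.0433
grip_force: 0.0
```

Request:
{"name": "step_arm", "arguments": {
  "delta_pos": [
    [0,0,0],
    [0,0,0],
    [0,0,0],
    [0,0,0],
    [0,0,0],
    [0,0,0],
    [0,0,0],
    [0,0,0],
    [0,0,0],
    [0,0,0],
    [0,0,0],
    [0,0,0]
  ],
  "turn": [0,0,0,0,0,0,0,0,0,0,0,0]
}}

```text
time: 21.8
ee_pos: [0.6062, -0.1919, 0.3438]
eef_rot: [0.998, 0.066, -0.0, 0.0]
ft_force: [0.5, 0.5, -0.5]
width: 0.0438
grip_force: 0.0
```

```bash
python3 chk.py; cp pics/s2[0-9]*.png pics/last.png; ls pics
```

```text
side 0.06 455 [ 0.6056 -0.1955  0.0819] [ 0.578 -0.221  0.06 ] [ 0.635 -0.162  0.105]
side 0.11 80 [ 0.607  -0.1987  0.1333] [ 0.6  -0.22  0.11] [ 0.613 -0.165  0.16 ]
side 0.176 100 [ 0.606  -0.1991  0.192 ] [ 0.598 -0.204  0.177] [ 0.616 -0.187  0.207]
side 0.2 61 [ 0.6063 -0.1966  0.2067] [ 0.599 -0.203  0.2  ] [ 0.615 -0.185  0.211]
tip 21 [ 0.56583723 -0.19964312  0.19493707]
top 0.06 210 [ 0.6015 -0.2019  0.078 ] [ 0.576 -0.218  0.061] [ 0.633 -0.183  0.104]
top 0.11 19 [ 0.6063 -0.2135  0.1353] [ 0.605 -0.216  0.11 ] [ 0.608 -0.21   0.156]
top 0.176 11 [ 0.5996 -0.1974  0.1923] [ 0.598 -0.199  0.182] [ 0.601 -0.194  0.205]
tip 25 [ 0.56360501 -0.19532198  0.19677756]
wrist 0.06 718 [ 0.6094 -0.1895  0.081 ] [ 0.578 -0.218  0.061] [ 0.634 -0.162  0.105]
wrist 0.11 67 [ 0.6079 -0.1904  0.1363] [ 0.603 -0.218  0.112] [ 0.612 -0.163  0.158]
wrist 0.176 74 [ 0.6135 -0.1912  0.1932] [ 0.611 -0.199  0.178] [ 0.615 -0.184  0.207]
wrist 0.2 240 [ 0.6074 -0.1926  0.2101] [ 0.599 -0.201  0.2  ] [ 0.615 -0.184  0.213]
tip 76 [ 0.56663162 -0.19667885  0.19720489]
crop1.png
last.png
s193.png
s2.png
s218.png
s3.png
side0.png
top0.png
w1.png
w2.png
```

View pics/last.png

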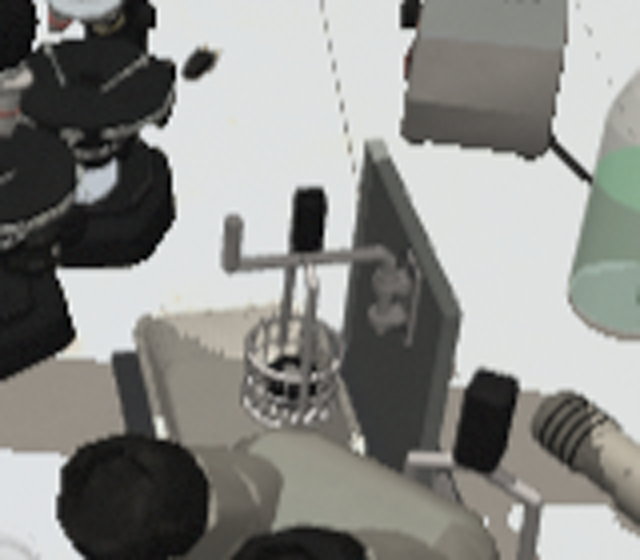

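The crop shows the basket hanging upright on the level arm, with its grip at (308,218), over the tray. The hook is out, with its tip at (232,230), and the gripper is clear. I'm handing the job in.

```bash
python3 -c "
from bench import *
print(close_job())"
```

```text
the job is handed in; nothing more can be done
None
```

I swung the hook out to its stop, hung the smaller basket on it by its bail, upright over the tray, let go and moved the gripper clear, then handed the job in after about 22 s of robot time; no verdict came back.

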